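# Clear the cutting jig and hold an offcut in its corner

## Robot

A 7-joint arm with a two-finger parallel gripper is mounted at the origin on the work surface. World frame = base frame: x ahead of the robot, y to its left, z up, the work surface at z = 0. Lengths are in m, angles in rad, forces in N, time in s.
With the tool pointing down it reaches from about 0.4 to 0.85 m from the base axis. Payload 10.4 kg.
Tool frame: the origin (TCP) lies between the finger pads; the fingertips stand ahead of it and the grasp point (between the pads) lies 5 mm behind it (manip.tip_extent is the z of the fingertips in the tool frame, in m); z points along the fingers, y is the line along which they close (so a half turn about z gives the same grasp; the last joint's range is limited). The gripper opens to 85 mm and grips with 20 to 120 N. Pads are 22 mm wide; open, the fingers measure 114 mm over their backs; the gripper's body (76 mm by 85 mm) begins 54 mm behind the grasp point. The pads swing forward as they close: fully open they stand 13 mm farther back than shut.
Start: joints at [1.154, 0.332, -0.065, 1.46, 0.022, 1.35, -0.088], TCP at [0.24, -0.577, 0.218] pointing down, gripper open.
Joint ranges: [-2.6, 2.6], [-0.5, 2.12], [-1.47, 1.34], [0.16, 2.42], [-1.27, 4.41], [0.06, 2.06], [-2.6, 2.6]. Speed limits (rad/s): [2.22, 2.22, 2.79, 2.79, 3.14, 3.14, 3.14].

## Interface

Orientations are given as a unit quaternion [x, y, z, w].
In Python, from workcell import status, viewer, manip gives the robot as it stands.
- The arm moves only by the tool play_rows, never from a script. Its argument "plan" is one flat list of numbers, 7 for each row, row after row: the turn, a rotation vector about the tool's x, y, z in degrees, then the shift along the tool's x, y, z in m, then the opening, from 0 (shut) to 1 (fully open). In form: [ax, ay, az, dx, dy, dz, grip, ax, ay, az, dx, dy, dz, grip, ...]. A call has 1 to 20 rows; each row is the pose to reach, as a shift and turn from the pose commanded when the call began, along the tool's axes at that moment; what a row does not reach only later rows make up. A row lasts 1/8 s, in which the tool goes at most 62.5 mm and 10.7 degrees, less where a joint would pass 70% of its speed; a pose out of reach is approached as far as the arm can. A call with a gripper value outside its range is refused whole. The fingers move at their own pace and stop on an object; "squeeze" is the grip in N (left out, the last holds). Time passes only in rows, so rows that repeat a pose let the fingers close. It gives the time, the measured TCP pose, the force, the opening and the grip force at its end, in the units of the state.
- status.get_obs(): the state, without advancing time (a new reading comes with each control period).
- viewer.camera(name): name is "side" or "top"; returns the picture (384x512x3 uint8, red, green, blue); there is no depth.
- viewer.camera_model(name): a dict with "fx", "fy", "cx", "cy" (pixels), "R" (3x3) and "t" (3): a world point X has camera coordinates R X + t. Camera axes: x right, y down, z forward; pixel columns grow to the right and rows downward; lengths in m; the calibration is good to about 2 mm. A picture is of the moment at which its call begins. camera_model takes no time and is no camera call.
- manip.hand_in(): hands the job in; it is judged then, once.
The state is a dict: "clock": time; "joint_pos": joint angles; "joint_velocities": joint speeds; "tau": joint torques, N m; "position": TCP position; "ee_rot": TCP orientation; "ft_force": force on the tool from outside, world axes, zero at the start; "torque": the same for the moment, N m; "grip_width": opening from 0.0 (shut) to 1.0 (fully open); "grasp_force": force on a finger pad.
Only numpy, scipy, OpenCV 4.12 (cv2) and the standard library are available. Lean on these libraries where they do the work, as an engineer would, in place of code of your own. Each camera call takes 0.05 s, during which the arm holds its last target. There are 200 camera calls.

## Task

Clear the cutting jig first: take the small basket of brass fittings that stands in it and hang it by its handle bar on both prongs of the hook stand, then let go of it. Then bring the timber offcut, kept standing on edge, into the jig's corner, with its long side flush against the fence and one end up to the stop block, and press it with one firm diagonal push against the fence and down on the desk at once, about 10 N each way. Finish while still holding it pressed there, with the basket still hanging; leave the mug, the carton and the tape measure alone.

Things in the scene. Friction and masses are not known exactly. Their poses are not given: they have to be found in the camera images.
- fence: Jig fence fixed on the desk: aluminium bar 300 mm long, 22 thick, 30 high, low foot behind (5 high, to x 72). Origin on the desk, on the face the work is pressed against. x points square into the fence, away from the robot; bar fills x 0 to 22 mm, y -40 to 260 mm (y along the face, to the robot's left); z up.
- stop: Stop block fixed square to the fence near its right-hand end (seen from the robot): dark steel, 28 mm thick along the fence, 60 long, 30 high. Origin on the desk in the jig's inner corner, on the faces of fence (x = 0) and stop (y = 0). Axes parallel to the fence's; it fills x -61 to -1, y -28 to 0; the work goes at x < 0, y > 0.
- offcut: Workpiece: pale timber block standing loose on edge before the robot, 38 mm wide (x), 160 long (y), 63 high (z), 0.13 to 0.25 kg, same either way round. Origin: centre of underside. In the corner its origin is 19 mm from the fence face, 80 mm from the stop face; its top 33 mm stand above the fence and can be pinched across. Pressed hard on the desk it does not slide.
- basket: Grey open basket, brass fittings fixed in it, 80 (x) x 150 (y) x 55 mm high, 0.25 to 0.45 kg, standing in the jig where the offcut must go. Origin: centre of underside. Rigid steel handle: two uprights at y = +-73 mm and a level round bar 10 mm thick along y between them, its centre line 130 mm above the underside.
- basket_bar (a point): Middle of the basket's handle bar, on its centre line. Axes as the basket's.
- hook_stand: Fixed stand at the robot's right. Origin on the desk between its two posts (12 mm square, y = +-42, 180 tall). From each post top an 8 mm prong runs level along -x (to the robot), axis 180 mm up, to x -85, then an upturned tip to x -97, top 202 mm up. Basket bar lies across both prongs, 46 to 80 mm from the posts; way in: from the tip side, bar above tips.
- hook_seat (a point): Where the centre of the basket's bar lies when hung midway on both prongs: 60 mm out from the posts (stand x = -60), 189 mm above the desk, bar along the stand's y. Axes as the stand's.
- mug: White mug, 80 mm wide, 90 mm high, beyond the jig. Leave alone. Origin: centre of underside.
- carton: Closed cardboard carton 90 x 160 x 60 mm at the robot's left. Leave alone. Origin: centre of underside.
- tape_measure: Black tape measure 70 x 35 x 62 mm beyond the jig. Leave alone. Origin: centre of underside.

How it is judged:
By the outcome, as a careful person would: the job done as asked, in the order asked, and still so for the second after the job is handed in, while the arm keeps its last pose, push and grip.
It also fails if it takes over 72 s, if anything falls off the work surface, if the arm or the gripper's body presses on something with over 40 N, if the wrist force passes 120 N, or if a joint passes its speed limit or range.

## Working session

There is one attempt and no reset: what is moved stays moved. The work goes in short steps, Python scripts to look and compute and a tool call to move; the robot and the scene stay as the last step left them, time stands still between calls to the robot, and variables do not carry over. Pictures are saved under pics/ and viewed, at most 10 in all, crops included, and the job is handed in when it is done.

Besides the shell and the picture viewer there is one more tool, called after "Call:" as name(argument=value, ...) on one line, values as JSON. play_rows: Moves the arm, as the interface text tells. Its arguments: {"type":"object","properties":{"plan":{"type":"array","items":{"type":"number"}},"squeeze":{"type":"number"}},"required":["plan"]}

```bash
mkdir -p pics; ls; python3 - <<'E'
from workcell import status, viewer, manip
import cv2
o=status.get_obs();print(o, manip.tip_extent)
for n in("side","top"):
    cv2.imwrite(f"pics/{n}0.png",viewer.camera(n)[:,:,::-1]);m=viewer.camera_model(n);print(n,m)
E
```

```text
pics
{'clock': 0.0, 'joint_pos': array([ 1.15438076,  0.33286124, -0.0646754 ,  1.46097114,  0.02159539,
        1.34989875, -0.08850055]), 'joint_velocities': array([ 0.0004569 , -0.00014909, -0.00088127,  0.00020069,  0.00048645,
        0.00082607,  0.00248206]), 'tau': array([-5.73907491e-04, -6.25434494e+01,  4.89726558e-02, -3.91618502e+01,
        1.61136850e-02,  9.89917084e-03,  3.05651406e-05]), 'position': array([ 0.23964659, -0.57678911,  0.21740829]), 'ee_rot': array([ 9.80676277e-01,  1.95636188e-01, -1.76302674e-04, -6.99802286e-04]), 'ft_force': array([-0.39708753,  0.14704737, -0.71960004]), 'torque': array([ 0.00269131, -0.0247579 ,  0.01078331]), 'grasp_force': 0.0, 'grip_width': 0.997646383127425} 0.014
side {'fx': 360.05622572301195, 'fy': 360.05622572301195, 'cx': 256.19630918919864, 'cy': 189.86947032165162, 'R': array([[ 0.87581487, -0.48247211, -0.01299921],
       [-0.37511701, -0.66349539, -0.64734928],
       [ 0.30370306,  0.57183435, -0.76208262]]), 't': array([-0.47319282,  0.32061266,  0.916695  ])}
top {'fx': 457.52772046010915, 'fy': 457.52772046010915, 'cx': 259.1193011287689, 'cy': 201.45359420053407, 'R': array([[-0.00469152, -0.99997742,  0.00481125],
       [-0.99548206,  0.00421404, -0.09485622],
       [ 0.0948338 , -0.00523453, -0.99547936]]), 't': array([0.06090523, 0.56386677, 1.4212086 ])}
```

View pics/side0.png

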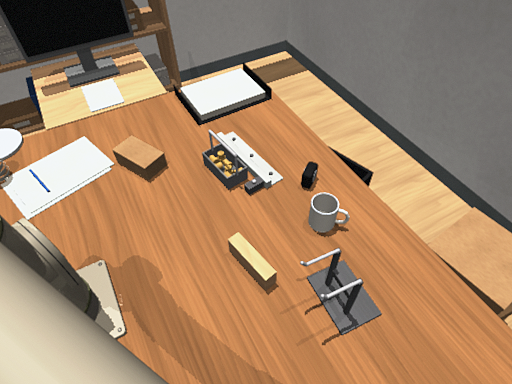

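View pics/top0.png

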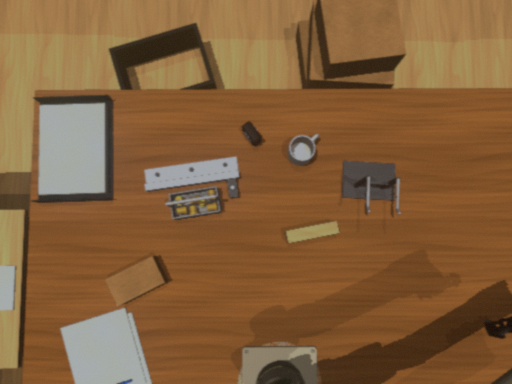

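Side view: basket in the jig (~225,165), offcut (252,260), hook stand (343,290). Top view: fence (190,173), stop (232,187), basket (195,203), offcut (312,232), stand (370,185). I'll zoom both for the details.

```bash
python3 - <<'E'
import cv2
a=cv2.imread("pics/top0.png")[145:225,135:265];cv2.imwrite("pics/c1.png",cv2.resize(a,None,fx=6,fy=6,interpolation=cv2.INTER_CUBIC))
a=cv2.imread("pics/top0.png")[150:250,280:410];cv2.imwrite("pics/c2.png",cv2.resize(a,None,fx=6,fy=6,interpolation=cv2.INTER_CUBIC))
a=cv2.imread("pics/side0.png")[125:325,190:390];cv2.imwrite("pics/c3.png",cv2.resize(a,None,fx=3,fy=3,interpolation=cv2.INTER_CUBIC))
E
```

```text
(no output)
```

View pics/c1.png

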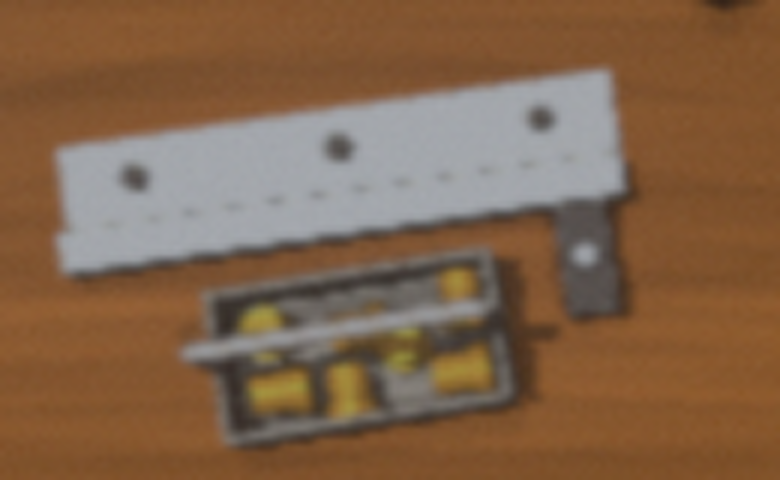

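View pics/c2.png

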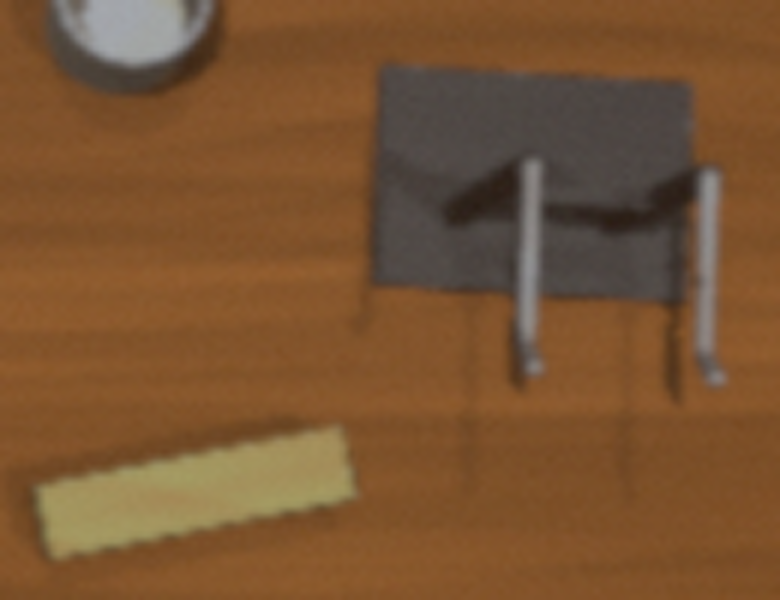

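View pics/c3.png

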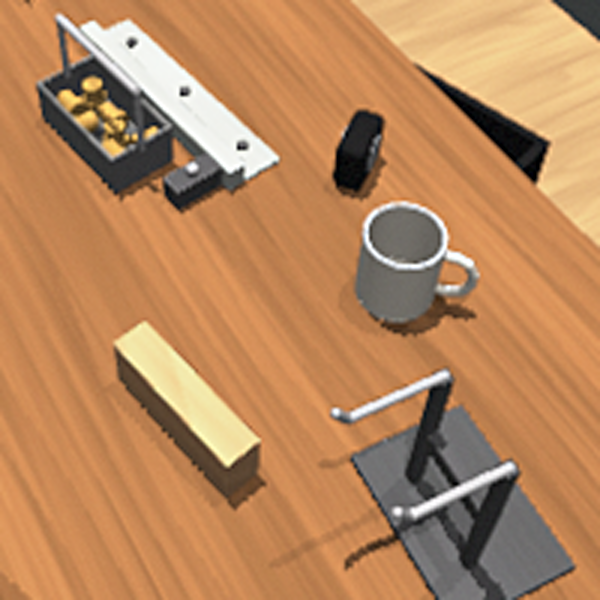

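Top crop c1 shows the fence front edge from (62,274) to (626,193), the stop at right, the basket rim corners and the bar from (180,353) to (490,307). Crop c2 shows the offcut's top corners, and the prongs from (532,160)/(708,170) to tips (532,367)/(712,376). The side crop confirms the offcut standing on edge and the basket handle upright. Next I'll cast rays.

```bash
cat > h.py <<'E'
import numpy as np, cv2
from workcell import status, viewer, manip
def ray(n,u,v,z):
    m=viewer.camera_model(n);R=np.array(m["R"]);t=np.array(m["t"])
    c=-R.T@t;d=R.T@np.array([(u-m["cx"])/m["fx"],(v-m["cy"])/m["fy"],1]);return c+d*(z-c[2])/d[2]
def proj(n,X):
    m=viewer.camera_model(n);p=m["R"]@np.array(X)+m["t"];return np.array([m["fx"]*p[0]/p[2]+m["cx"],m["fy"]*p[1]/p[2]+m["cy"]])
def crop(P,x0,y0,s): return [(x0+(X+.5)/s-.5,y0+(Y+.5)/s-.5) for X,Y in P]
E
python3 - <<'E'
from h import *
np.set_printoptions(precision=4,suppress=True)
def go(n,name,P,off,z):
    W=np.array([ray(n,u,v,z) for u,v in crop(P,*off)])[:,:2]
    print(n,name,W.tolist() and W.round(4).tolist(),'len',[round(float(np.hypot(*(W[i]-W[i-1]))),4) for i in range(1,len(W))],'ang',[round(float(np.degrees(np.arctan2(*(W[i]-W[i-1])[::-1]))),1) for i in range(1,len(W))],W.mean(0))
a=(135,145,6);b=(280,150,6);s=(190,125,3)
go("top","fenceF z30",[(62,274),(626,193)],a,.03)
go("top","fenceF z0",[(62,274),(626,193)],a,.0)
go("top","footback",[(57,150),(610,68)],a,.005)
go("top","rim",[(203,293),(492,250),(512,400),(228,443)],a,.055)
go("top","bar",[(180,353),(490,307)],a,.13)
go("top","stop",[(557,205),(612,198),(620,313),(570,318)],a,.03)
go("top","off",[(35,487),(342,427),(355,495),(52,558)],b,.063)
go("top","posts",[(532,160),(708,170)],b,.184)
go("top","tips",[(532,367),(712,376)],b,.202)
go("top","base",[(381,66),(690,82),(683,298),(375,286)],b,.006)
go("side","off",[(145,321),(260,441),(228,467),(114,345)],s,.063)
go("side","bar",[(62,18),(140,90)],s,.13)
go("side","posts",[(448,376),(514,467)],s,.18)
go("side","tips",[(338,413),(402,513)],s,.198)
go("side","fenceF",[(84,30),(244,174)],s,.03)
for n in("top","side"):
  im=cv2.cvtColor(viewer.camera(n),cv2.COLOR_RGB2HSV)
  m=cv2.inRange(im,(22,60,120),(34,190,255));x0,y0,x1,y1=(280,215,345,250) if n=="top" else(220,230,280,290)
  q=m[y0:y1,x0:x1];c=max(cv2.findContours(q,0,1)[0],key=cv2.contourArea)
  r=cv2.minAreaRect(c);B=cv2.boxPoints(r)+[x0,y0];print(n,r[1],B)
  if n=="top":print([ray(n,u,v,.063)[:2] for u,v in B],ray(n,*B.mean(0),.063))
E
```

```text
top fenceF z30 [[0.6009, 0.4192], [0.6428, 0.1221]] len [0.3] ang [-82.0] [0.6219 0.2707]
top fenceF z0 [[0.6045, 0.4266], [0.6473, 0.1233]] len [0.3063] ang [-82.0] [0.6259 0.2749]
top footback [[0.6712, 0.4293], [0.7148, 0.1317]] len [0.3008] ang [-81.7] [0.693  0.2805]
top rim [[0.5877, 0.34], [0.6095, 0.1906], [0.5315, 0.18], [0.5099, 0.3261]] len [0.151, 0.0787, 0.1476] ang [-81.7, -172.2, 98.4] [0.5597 0.2592]
top bar [[0.5497, 0.3363], [0.5717, 0.1849]] len [0.153] ang [-81.7] [0.5607 0.2606]
top stop [[0.6366, 0.1586], [0.6402, 0.1295], [0.579, 0.1253], [0.5765, 0.1516]] len [0.0293, 0.0613, 0.0264] ang [-82.9, -176.1, 95.5] [0.6081 0.1413]
top off [[0.4701, -0.0216], [0.5001, -0.1793], [0.4652, -0.1853], [0.4339, -0.03]] len [0.1605, 0.0353, 0.1584] ang [-79.2, -170.3, 101.4] [ 0.4673 -0.1041]
top posts [[0.6197, -0.2508], [0.6146, -0.3339]] len [0.0833] ang [-93.5] [ 0.6171 -0.2923]
top tips [[0.5202, -0.2437], [0.5157, -0.327]] len [0.0834] ang [-93.1] [ 0.5179 -0.2853]
top base [[0.698, -0.2144], [0.6886, -0.3813], [0.5714, -0.3736], [0.5785, -0.2086]] len [0.1671, 0.1174
[... 265 characters left out ...]
1443] ang [-80.7] [0.5668 0.2631]
side posts [[0.6211, -0.2511], [0.6164, -0.3345]] len [0.0835] ang [-93.3] [ 0.6188 -0.2928]
side tips [[0.5236, -0.2442], [0.5192, -0.3291]] len [0.0851] ang [-92.9] [ 0.5214 -0.2867]
side fenceF [[0.6081, 0.4141], [0.6592, 0.1162]] len [0.3022] ang [-80.3] [0.6337 0.2651]
top (11.7669677734375, 51.774662017822266) [[285.3846 230.9231]
 [336.1538 220.7692]
 [338.4615 232.3077]
 [287.6923 242.4615]]
[array([ 0.4695, -0.0215]), array([ 0.5  , -0.178]), array([ 0.4646, -0.1844]), array([ 0.4343, -0.0282])] [ 0.4671 -0.1029  0.063 ]
side (55.788536071777344, 13.622125625610352) [[227.8498 239.754 ]
 [237.8594 230.5144]
 [275.6997 271.508 ]
 [265.6901 280.7476]]
```

```bash
cat >> h.py <<'E'
from scipy.spatial.transform import Rotation as Ro
def rel(pos,yaw):
    "shift/turn (tool axes) to TCP pos, tool down with its y axis at heading yaw (deg)"
    o=status.get_obs();R0=Ro.from_quat(o["ee_rot"])
    a=np.radians(yaw);y=np.array([np.cos(a),np.sin(a),0]);z=np.array([0,0,-1.])
    R=Ro.from_matrix(np.c_[np.cross(y,z),y,z])
    print((R0.inv()*R).as_rotvec(degrees=True).round(2),R0.inv().apply(np.array(pos)-o["position"]).round(4))
E
python3 - <<'E'
from h import *
rel([.56,.26,.21],8.2)
E
```

```text
[-4.000e-02 -3.000e-02 -7.563e+01] [ 0.6169 -0.65    0.0082]
```

Call:
play_rows(plan=[0,0,-10,0.04,-0.04,0,1,0,0,-20,0.08,-0.085,0,1,0,0,-30,0.125,-0.13,0,1,0,0,-40,0.165,-0.175,0,1,0,0,-50,0.21,-0.22,0,1,0,0,-60,0.25,-0.265,0,1,0,0,-70,0.295,-0.31,0,1,0,0,-75.6,0.335,-0.355,0,1,0,0,-75.6,0.38,-0.4,0,1,0,0,-75.6,0.42,-0.445,0,1,0,0,-75.6,0.465,-0.49,0,1,0,0,-75.6,0.505,-0.535,0,1,0,0,-75.6,0.55,-0.58,0,1,0,0,-75.6,0.59,-0.62,0.005,1,0,0,-75.6,0.617,-0.65,0.008,1,0,0,-75.6,0.617,-0.65,0.008,1,0,0,-75.6,0.617,-0.65,0.008,1])

```text
clock: 2.33
position: [0.5602, 0.2594, 0.2099]
ee_rot: [0.655, 0.756, -0.0, 0.0]
ft_force: [-0.3, 0.1, -0.5]
grip_width: 1.001
grasp_force: 0.0
```

```bash
python3 - <<'E'
from h import *
o=status.get_obs();print(o["clock"],o["position"],o["joint_pos"],o["ft_force"])
rel([.56,.26,.125],8.2)
E
```

```text
2.325 [0.56016432 0.25935091 0.20991451] [ 0.12877838  0.44640392 -0.85301974  1.45923175  0.33714832  1.38867062
 -0.59416175] [-0.29778718  0.1414142  -0.54514561]
[-0.03  0.03 -0.04] [ 0.0007 -0.      0.0849]
```

Call:
play_rows(plan=[0,0,0,0.0005,0,0.03,1,0,0,0,0.0005,0,0.06,1,0,0,0,0.0005,0,0.08,0.6,0,0,0,0.0005,0,0.085,0.4,0,0,0,0.0005,0,0.085,0.3,0,0,0,0.0005,0,0.085,0.2,0,0,0,0.0005,0,0.085,0.1,0,0,0,0.0005,0,0.085,0,0,0,0,0.0005,0,0.085,0,0,0,0,0.0005,0,0.085,0,0,0,0,0.0005,0,0.085,0,0,0,0,0.0005,0,0.085,0], squeeze=70)

```text
clock: 3.82
position: [0.5601, 0.2603, 0.1252]
ee_rot: [0.655, 0.756, -0.0, 0.0]
ft_force: [-0.1, -0.2, 0.2]
grip_width: 0.002
grasp_force: 0.0
```

The fingers shut on nothing, so I'll look.

```bash
python3 - <<'E'
from h import *
a=viewer.camera("side")[105:205,180:290,::-1];b=viewer.camera("top")[150:230,140:250,::-1]
A=cv2.resize(a,(440,400),interpolation=cv2.INTER_CUBIC);B=cv2.resize(b,(550,400)[:2],interpolation=cv2.INTER_CUBIC)
cv2.imwrite("pics/g1.png",np.hstack([A,B[:, :350]]))
print(status.get_obs()["grip_width"])
for n in("top","side"):print(proj(n,[.56,.26,.13]))
E
```

```text
-0.00018287795628463778
[190.64019809 199.80578078]
[221.38467573 143.57281044]
```

View pics/g1.png

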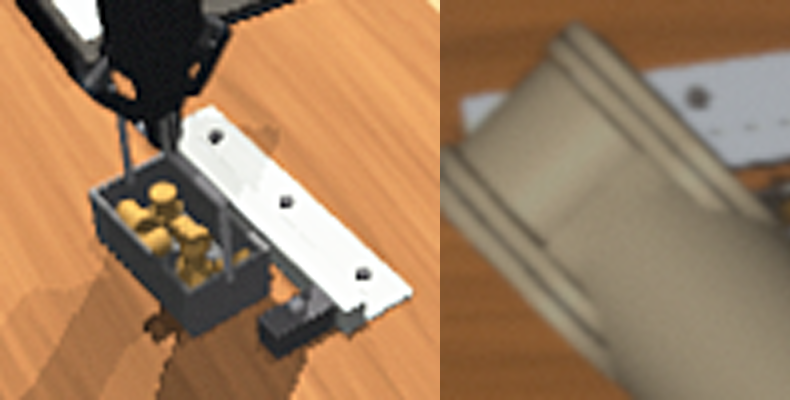

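```bash
python3 - <<'E'
from h import *
a=viewer.camera("side")[115:175,195:255,::-1];b=cv2.imread("pics/side0.png")[115:175,195:255]
cv2.imwrite("pics/g2.png",cv2.resize(np.hstack([a,b]),(800,400),interpolation=cv2.INTER_CUBIC))
E
```

```text
(no output)
```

View pics/g2.png

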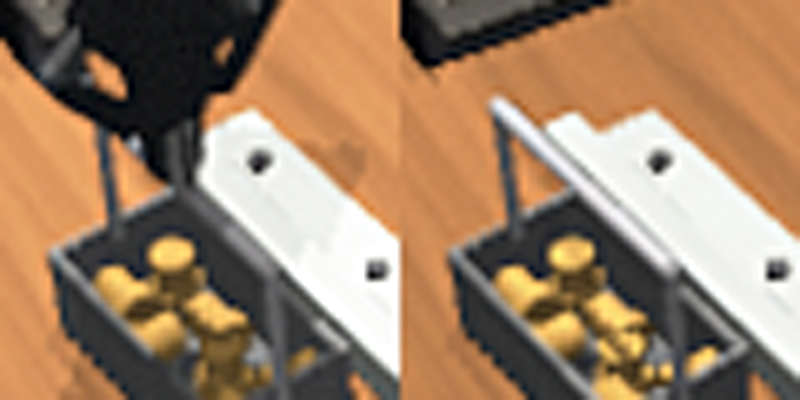

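The basket hasn't moved and the bar isn't in the pads. I'll triangulate the bar line across the two views, and the closed fingers too.

```bash
python3 - <<'E'
from h import *
def plane(n,p,q):
    m=viewer.camera_model(n);c=-m["R"].T@m["t"];r=[ray(n,*x,0)-c for x in(p,q)];N=np.cross(*r);N/=np.linalg.norm(N);return N,N@c
s=crop([(100,105),(272,265)],195,115,20/3);t=crop([(180,353),(490,307)],135,145,6)
N1,d1=plane("side",*s);N2,d2=plane("top",*t)
D=np.cross(N1,N2);D/=np.linalg.norm(D);P=np.linalg.lstsq(np.array([N1,N2,D]),np.array([d1,d2,0]),rcond=None)[0]
for y in(.2,.26,.32):print(P+D*(y-P[1])/D[1])
for z in(.111,.125,.13):print(z,[(np.array(proj("side",[.56,.26,z]))-[195,115])*20/3])
print([ray("side",*x,.13) for x in s],[ray("side",*x,.12) for x in s])
o=status.get_obs();print(o["position"],o["grip_width"],o["grasp_force"],Ro.from_quat(o["ee_rot"]).as_matrix().round(3))
E
```

```text
[0.56778104 0.2        0.14393144]
[0.55931829 0.26       0.14186139]
[0.55085554 0.32       0.13979134]
0.111 [array([179.33288573, 220.02239196])]
0.125 [array([176.81025679, 198.33102875])]
0.13 [array([175.89783821, 190.48540294])]
[array([0.55368114, 0.33710011, 0.13      ]), array([0.57656587, 0.1946794 , 0.13      ])] [array([0.55754334, 0.34848818, 0.12      ]), array([0.58072528, 0.20421784, 0.12      ])]
[0.560135   0.26033462 0.12520829] 0.0020839320365492373 0.0 [[-0.142  0.99   0.   ]
 [ 0.99   0.142 -0.   ]
 [-0.     0.    -1.   ]]
```

Call:
play_rows(plan=[0,0,0,0,0,-0.005,0,0,0,0,0,0,-0.01,0,0,0,0,0,0,-0.015,0,0,0,0,0,0,-0.02,0,0,0,0,0,0,-0.02,0], squeeze=70)

```text
clock: 4.6
position: [0.5604, 0.2604, 0.1458]
ee_rot: [0.655, 0.756, 0.0, 0.0]
ft_force: [0.1, 0.6, -0.4]
grip_width: -0.0
grasp_force: 0.0
```

```bash
python3 - <<'E'
from h import *
a=viewer.camera("side")[115:175,195:255,::-1]
cv2.imwrite("pics/g3.png",cv2.resize(a,(600,600),interpolation=cv2.INTER_CUBIC))
E
```

```text
(no output)
```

View pics/g3.png

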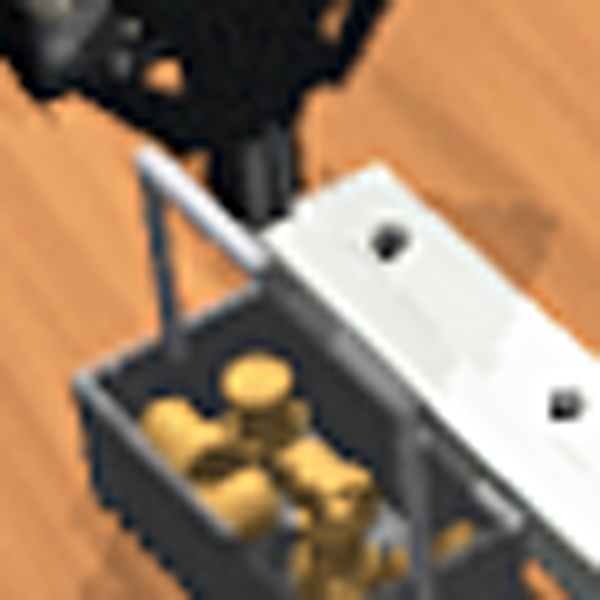

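```bash
python3 - <<'E'
from h import *
a=viewer.camera("side").mean(2).astype(int);b=cv2.cvtColor(cv2.imread("pics/side0.png"),6).astype(int)
print("cols 214..232");
for v in range(126,152):print(v,*["%3d"%x for x in a[v,214:233]],'|',*["%3d"%x for x in b[v,214:233]])
for z in(.132,.146,.158):print(proj("side",[.5604,.2604,z]))
E
```

```text
cols 214..232
126  21  23  21  23  17  17  14  12  22  14  36 110 168 158 154 154 152 153 152 | 144 141 137 138 140 146 148 145 150 151 149 150 148 148 147 145 144 145 148
127  20  20  20  17  23  25  20  30  39  15  63 138 166 154 154 155 153 153 154 | 145 145 139 137 139 144 147 145 147 150 150 148 148 146 147 146 146 144 145
128  19  18  20  22  18  17  20  35  55  53  67 143 165 159 154 155 154 153 152 | 149 144 144 139 136 140 145 146 145 146 147 147 149 151 145 147 147 146 146
129   8  15  20  18  19  24  41  43  57  65  47 126 164 158 155 155 156 154 153 | 147 148 143 144 138 139 141 145 146 145 145 146 149 151 150 148 147 147 146
130  74  69  13  17  26  54  70  48  50  66  42 115 163 160 157 155 155 151 147 | 144 147 146 145 141 137 136 140 146 149 145 146 147 150 151 146 146 144 143
131 131  78  11  18  25  53  79  62  44  65  46 116 157 142 154 153 145 164 201 | 142 149 149 142 140 129 135 150 137 145 146 145 143 143 145 143 138 154 191
132 131  68   5  14  12  47  83  65  39  69  43 105 153 119 144 176 203 253 254 | 124 139 141 137 150 205 242 236 169 137 146 146 140 133 
[... 2405 characters left out ...]
  51  54  50  53  50  51  48  49  59  77  92 117 142 137 218 252 |  41  43  47  44  46  46  52  49  49  49  40  62 132 200 241 238 194 211 249
149  48  51  53  50  51  44  42  44  45  48  51  48  56  80 122 150 138 136 217 |  44  49  48  43  40  38  44  42  43  45  46  42  59 125 198 240 235 190 213
150  48  52  53  43  51  79 101  94  58  39  46  49  47  59  96 132 144 136 137 |  52  51  45  35  43  73 104 105  62  36  43  44  40  57 121 195 240 236 194
151  53  52  49  65 130 181 183 180 168 118  38  48  51  49  57  93 132 145 137 |  50  49  41  67 132 176 181 179 166 135  38  47  47  41  55 112 188 238 236
[221.39033304 142.98252041]
[221.00183654 139.63588833]
[220.66292405 136.7163887 ]
```

```bash
python3 - <<'E'
from h import *
for z in(.2,.27,.35):print(proj("top",[.24,-.577,z]),proj("side",[.24,-.577,z]))
print([ray("side",222,137,z) for z in(.11,.132,.158)])
b=cv2.imread("pics/top0.png")
m=(b.max(2)<45).astype(np.uint8)[290:384,460:512];n,l,s,c=cv2.connectedComponentsWithStats(m)
print([(s[i]+[460,290,0,0,0],c[i]+[460,290]) for i in range(1,n) if s[i][4]>15])
# uprights tops/bar ends in top view: bright bar pixels
g=cv2.cvtColor(b,6).astype(int)
for v in range(190,208):print(v,*["%3d"%x for x in g[v,160:225]])
E
```

```text
[492.93615953 312.74659351] [265.27498128 533.40913811]
[506.89571252 316.75041204] [265.62018267 537.83910641]
[525.01798396 321.94816344] [266.12947921 544.37490712]
[array([0.58330983, 0.30870346, 0.11      ]), array([0.57420298, 0.28507479, 0.132     ]), array([0.56344035, 0.25714999, 0.158     ])]
[(array([485, 317,  27,  21, 336]), array([498.50892857, 327.08928571]))]
190  81  83  83  82  84  87  86  88  88  87  87  88  88  91  91  90  90  90  90  92  93  93  94  94  97  99 101 103 104 105 107 108 108 109 103  92  88  82  79  74  69  63  60  61  60  63  68  75  84 102 117 121 112  96  89  99  99  78  58  59  63  75  88  93  96
191  85  85  89  87  87  88  87  86  89  89  89  90  89  92  91  91  91  93  96  99 102 104 104 104 105 107 109 108 102  94  90  85  79  73  72  66  60  60  56  53  55  63  70  75  76  83  92 100 106 119 131 134 121 105  87  86  92  79  59  57  60  68  79  90  94
192  89  89  92  89  91  93  92  93  92  93  91  93  96  98 100 103 102 103 106 110 107 108 103  94  87  84  76  73  72  64  62  59  55  61  67  73  74  74  74  73  76  89 102 105 103 100 103 10
[... 3329 characters left out ...]
  68  69  75  78  83  80  76  74  80  85  94  90  85  76  73  75  87 106 120 122 112  95  81  76  91 107 117 119 124 125 125 127 131 123  98  81  87  83  62  57  61  66  83
206  94  95  96  96  96  96  95  91  80  73  67  58  53  48  57  66  70  73  78  74  75  77  78  80  82  78  73  70  73  84 107 122 128 120 105  91  87  93  99 117 122 123 118 107  93  93 108 121 130 130 132 135 134 134 133 128 107  87  95  93  66  58  57  64  81
207  96  96  96  95  95  96  96  95  91  88  86  76  61  51  56  64  68  76  79  81  91 100 104 110 114 102  81  68  72  93 116 132 135 128 114  94  82  82  98 115 124 119 112 109 110 113 118 126 133 134 133 130 129 126 129 122 103  84  94  95  67  54  59  65  80
```

Fingers on the side view end about 25 mm higher (v≈137, u≈222) than the stated tip would project, and they shut without touching the bar, so the pads were above it. A lower grasp at TCP z≈0.10 is clear of the rim and the gripper body either way. I'll reopen, go lower and close again.

Call:
play_rows(plan=[0,0,0,0,0,-0.02,1,0,0,0,0,0,-0.03,1,0,0,0,0,0,-0.03,1,0,0,0,0,0,-0.03,1,0,0,0,0,0,-0.02,1,0,0,0,0,0,0,1,0,0,0,0,0,0.02,1,0,0,0,0,0,0.035,1,0,0,0,0,0,0.045,1,0,0,0,0,0,0.045,0.5,0,0,0,0,0,0.045,0.2,0,0,0,0,0,0.045,0,0,0,0,0,0,0.045,0,0,0,0,0,0,0.045,0,0,0,0,0,0,0.045,0,0,0,0,0,0,0.045,0], squeeze=70)

```text
clock: 6.7
position: [0.5607, 0.2604, 0.1007]
ee_rot: [0.655, 0.756, 0.0, 0.0]
ft_force: [2.5, -0.7, 5.9]
grip_width: 0.087
grasp_force: 68.5
```

Gripped. Lifting straight up.

Call:
play_rows(plan=[0,0,0,0,0,-0.005,0,0,0,0,0,0,-0.015,0,0,0,0,0,0,-0.03,0,0,0,0,0,0,-0.05,0,0,0,0,0,0,-0.075,0,0,0,0,0,0,-0.1,0,0,0,0,0,0,-0.12,0,0,0,0,0,0,-0.135,0,0,0,0,0,0,-0.14,0,0,0,0,0,0,-0.14,0,0,0,0,0,0,-0.14,0,0,0,0,0,0,-0.14,0], squeeze=100)

```text
clock: 8.2
position: [0.5599, 0.2602, 0.2395]
ee_rot: [0.655, 0.756, -0.0, -0.0]
ft_force: [0.1, -0.3, -3.5]
grip_width: 0.078
grasp_force: 97.7
```

```bash
python3 - <<'E'
from h import *
a=viewer.camera("side");cv2.imwrite("pics/s4.png",a[:,:,::-1]);
b=viewer.camera("top");cv2.imwrite("pics/t4.png",b[:,:,::-1])
c=np.hstack([cv2.resize(a[50:250,150:350,::-1],(500,500)),cv2.resize(b[130:250,140:212,::-1],(300,500))])
cv2.imwrite("pics/g4.png",c)
o=status.get_obs();print(o["position"],o["ft_force"],o["torque"],o["joint_pos"])
rel([.43,-.28,.24],-3.2)
E
```

```text
[0.55999723 0.26021548 0.23979225] [-0.50940198 -0.12699485 -4.13564908] [-0.01858891  0.01254126  0.04435766] [ 0.12763569  0.43062426 -0.86013655  1.4142923   0.32448692  1.44370465
 -0.58522854]
[-3.000e-02  1.000e-02  1.136e+01] [-0.5163 -0.2054  0.    ]
```

View pics/g4.png

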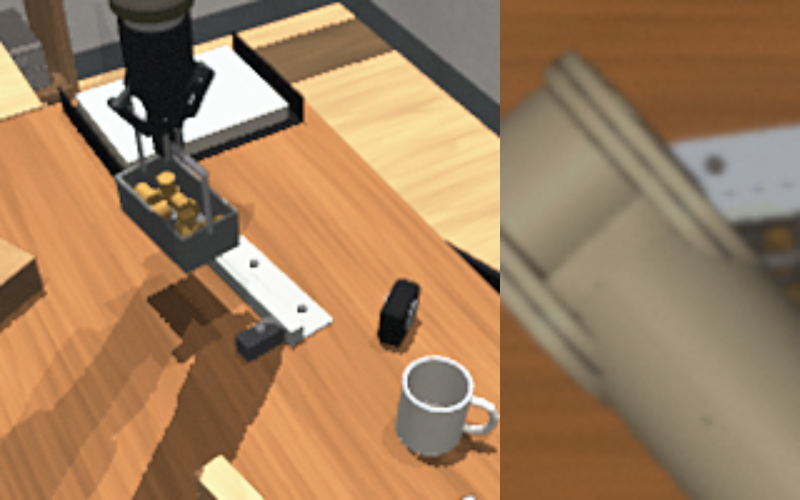

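Basket lifted level over the jig (about (178,210) in the crop), with a wrist load of about 4 N. Moving to the tip side of the stand.

Call:
play_rows(plan=[0,0,0.5,-0.01,-0.004,0,0,0,0,1,-0.03,-0.012,0,0,0,0,2,-0.06,-0.024,0,0,0,0,3,-0.1,-0.04,0,0,0,0,4,-0.14,-0.056,0,0,0,0,5,-0.18,-0.072,0,0,0,0,6,-0.22,-0.088,0,0,0,0,7,-0.26,-0.103,0,0,0,0,8,-0.3,-0.119,0,0,0,0,9,-0.34,-0.135,0,0,0,0,10,-0.38,-0.151,0,0,0,0,10.5,-0.42,-0.167,0,0,0,0,11,-0.455,-0.181,0,0,0,0,11.4,-0.485,-0.193,0,0,0,0,11.4,-0.505,-0.201,0,0,0,0,11.4,-0.516,-0.205,0,0,0,0,11.4,-0.516,-0.205,0.01,0,0,0,11.4,-0.516,-0.205,0.03,0,0,0,11.4,-0.516,-0.205,0.047,0,0,0,11.4,-0.516,-0.205,0.047,0])

```text
clock: 10.8
position: [0.43, -0.2783, 0.1917]
ee_rot: [0.726, 0.687, -0.0, -0.001]
ft_force: [0.8, -0.0, -4.5]
grip_width: 0.074
grasp_force: 97.7
```

```bash
python3 - <<'E'
from h import *
a=viewer.camera("side");b=viewer.camera("top")
c=np.hstack([cv2.resize(a[190:350,240:400,::-1],(450,450)),cv2.resize(b[150:270,300:392,::-1],(345,450))])
cv2.imwrite("pics/g5.png",c)
o=status.get_obs();print(o["position"],o["ft_force"],o["grip_width"])
rel([.5567,-.2887,.193],-3.2)
for n in("side","top"):
  for w in ([.43,-.281,.222],):
    print(n,proj(n,w),[proj(n,[w[0]+.073*k*.056,w[1]+.073*k,w[2]]) for k in(-1,1)])
E
```

```text
[ 0.43080553 -0.27920155  0.19350218] [ 0.71382837 -0.43373763 -2.83767974] 0.07845914477836609
[0.02 0.   0.  ] [-0.0025  0.1262  0.0005]
side [274.31226295 291.27017376] [array([292.35842888, 324.40947687]), array([258.30638483, 261.87757876])]
top [384.67159339 243.27393298] [array([411.56046585, 244.65942148]), array([357.78296157, 241.88845688])]
```

View pics/g5.png

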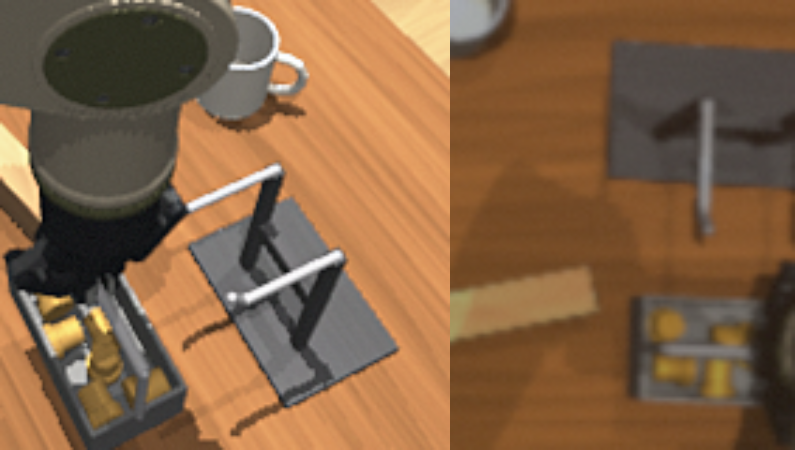

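The basket hangs level in front of the tips, and its bar end in the top crop (≈(354,243) full-frame) matches the prediction. Sliding in over the prongs.

Call:
play_rows(plan=[0,0,0,0,0.005,0,0,0,0,0,0,0.015,0,0,0,0,0,-0.001,0.03,0,0,0,0,0,-0.001,0.048,0,0,0,0,0,-0.001,0.066,0,0,0,0,0,-0.002,0.084,0,0,0,0,0,-0.002,0.1,0,0,0,0,0,-0.002,0.114,0,0,0,0,0,-0.002,0.122,0,0,0,0,0,-0.002,0.126,0,0,0,0,0,-0.002,0.126,0,0,0,0,0,-0.002,0.126,0,0,0,0,0,-0.002,0.126,0])

```text
invalid input
```

Call:
play_rows(plan=[0,0,0,0,0,0.004,0,0,0,0,0,0,0.012,0,0,0,0,0,0,0.02,0,0,0,0,0,0,0.026,0,0,0,0,0,0,0.029,0,0,0,0,0,0,0.031,0,0,0,0,0,0,0.031,0])

```text
clock: 11.78
position: [0.4305, -0.2796, 0.1622]
ee_rot: [0.727, 0.687, 0.0, 0.0]
ft_force: [0.2, 0.3, -2.9]
grip_width: 0.077
grasp_force: 97.8
```

The first call had a miscounted row and was refused, so only the lowering ran, harmlessly and in free air. Raising back up and sliding in.

Call:
play_rows(plan=[0,0,0,0,0,-0.01,0,0,0,0,0,0,-0.022,0,0,0,0,0,0,-0.031,0,0,0,0,0,0,-0.031,0,0,0,0,0,0.005,-0.031,0,0,0,0,0,0.015,-0.031,0,0,0,0,-0.001,0.03,-0.031,0,0,0,0,-0.001,0.048,-0.031,0,0,0,0,-0.001,0.066,-0.031,0,0,0,0,-0.002,0.084,-0.031,0,0,0,0,-0.002,0.1,-0.031,0,0,0,0,-0.002,0.114,-0.031,0,0,0,0,-0.002,0.122,-0.031,0,0,0,0,-0.002,0.126,-0.031,0,0,0,0,-0.002,0.126,-0.031,0,0,0,0,-0.002,0.126,-0.031,0])

```text
clock: 13.78
position: [0.5558, -0.2888, 0.1934]
ee_rot: [0.727, 0.687, -0.0, 0.0]
ft_force: [0.7, -0.3, -3.5]
grip_width: 0.077
grasp_force: 97.8
```

Call:
play_rows(plan=[0,0,0,0,0,0.004,0,0,0,0,0,0,0.012,0,0,0,0,0,0,0.02,0,0,0,0,0,0,0.026,0,0,0,0,0,0,0.03,0,0,0,0,0,0,0.032,0,0,0,0,0,0,0.032,0,0,0,0,0,0,0.032,0])

```text
clock: 14.78
position: [0.5563, -0.2887, 0.1615]
ee_rot: [0.727, 0.687, 0.0, 0.0]
ft_force: [0.4, 0.3, -3.5]
grip_width: 0.072
grasp_force: 97.8
```

Call:
play_rows(plan=[0,0,0,0,0,0.002,0,0,0,0,0,0,0.003,0,0,0,0,0,0,0.004,0,0,0,0,0,0,0.004,0,0,0,0,0,0,0.004,0])

```text
clock: 15.4
position: [0.5565, -0.2888, 0.1586]
ee_rot: [0.727, 0.687, 0.0, 0.001]
ft_force: [-3.9, 1.8, 7.0]
grip_width: 0.076
grasp_force: 99.1
```

Call:
play_rows(plan=[0,0,0,0,0,-0.001,0,0,0,0,0,0,-0.001,0.15,0,0,0,0,0,-0.001,0.25,0,0,0,0,0,-0.001,0.35,0,0,0,0,0,-0.001,0.45,0,0,0,0,0,-0.001,0.5,0,0,0,0,0,-0.001,0.5,0,0,0,0,0,-0.001,0.5,0,0,0,0,0,-0.006,0.5,0,0,0,0,0,-0.015,0.5,0,0,0,0,0,-0.03,0.5,0,0,0,0,0,-0.05,0.5,0,0,0,0,0,-0.075,0.5,0,0,0,0,0,-0.1,0.5,0,0,0,0,0,-0.11,0.5,0,0,0,0,0,-0.11,0.5])

```text
clock: 17.4
position: [0.5565, -0.2887, 0.268]
ee_rot: [0.727, 0.687, 0.0, 0.001]
ft_force: [0.2, 0.1, -0.7]
grip_width: 0.502
grasp_force: 0.0
```

```bash
python3 - <<'E'
from h import *
o=status.get_obs();print(o["position"],o["ft_force"],o["grip_width"])
a=viewer.camera("side").astype(int);cv2.imwrite("pics/s6.png",a[:,:,::-1])
S=np.array([.5567,-.2887]);Y=np.array([.0558,.9984]);X=np.array([.9984,-.0558])
# brass pixels of the basket, and predicted basket corner places when hanging
h=cv2.cvtColor(a.astype(np.uint8),cv2.COLOR_RGB2HSV);m=cv2.inRange(h,(15,140,90),(30,255,255));m[:200]=0;m[:,:280]=0
n,l,s,c=cv2.connectedComponentsWithStats(m);print([(c[i].round(1),s[i][4]) for i in range(1,n) if s[i][4]>5])
for dz,k in((.059,"bottom"),(.114,"rim")):
  print(k,[proj("side",[*(S+X*i*.04+Y*j*.075),dz]).round(0).tolist() for i in(-1,1) for j in(-1,1)])
print("bar",[proj("side",[*(S+Y*j*.073),.189]).round(0).tolist() for j in(-1,0,1)], proj("side",[*S,.07]))
rel([.467,-.1035,.27],10.8)
E
```

```text
[ 0.55645563 -0.28871561  0.26804416] [ 0.21642056  0.09090233 -0.72334874] 0.5023202128794607
[(array([376.6, 226.1]), np.int32(9)), (array([373.4, 232.6]), np.int32(39)), (array([387.4, 238. ]), np.int32(29)), (array([309.3, 277.5]), np.int32(171)), (array([325.8, 288.9]), np.int32(20)), (array([309.8, 289.1]), np.int32(12)), (array([320.5, 290.1]), np.int32(34)), (array([312.9, 294.6]), np.int32(34)), (array([324.3, 309. ]), np.int32(186)), (array([335.5, 310.5]), np.int32(44)), (array([345.6, 309.7]), np.int32(10)), (array([452.5, 339.2]), np.int32(6)), (array([461.7, 349.7]), np.int32(7))]
bottom [[322.0, 335.0], [290.0, 280.0], [351.0, 319.0], [317.0, 267.0]]
rim [[325.0, 326.0], [291.0, 270.0], [355.0, 310.0], [319.0, 257.0]]
bar [[346.0, 303.0], [326.0, 274.0], [309.0, 247.0]] [319.60880532 296.9822051 ]
[-1.000e-02  0.000e+00 -1.403e+01] [ 0.1798 -0.0994 -0.003 ][ WARN:0@0.700] global loadsave.cpp:1063 imwrite_ Unsupported depth image for selected encoder is fallbacked to CV_8U.
```

Basket is hanging free: the brass pixels centre near (318,293), against a predicted (320,297). On to the offcut.

Call:
play_rows(plan=[0,0,-2,0.03,-0.016,0,1,0,0,-5,0.07,-0.039,0,1,0,0,-8,0.11,-0.061,0,1,0,0,-11,0.15,-0.083,0,1,0,0,-14,0.175,-0.097,0,1,0,0,-14,0.18,-0.099,0.03,1,0,0,-14,0.18,-0.099,0.07,1,0,0,-14,0.18,-0.099,0.12,1,0,0,-14,0.18,-0.099,0.16,1,0,0,-14,0.18,-0.099,0.19,1,0,0,-14,0.18,-0.099,0.215,1,0,0,-14,0.18,-0.099,0.232,1,0,0,-14,0.18,-0.099,0.242,1,0,0,-14,0.18,-0.099,0.244,1,0,0,-14,0.18,-0.099,0.244,1])

```text
clock: 19.32
position: [0.4679, -0.1035, 0.0237]
ee_rot: [0.638, 0.77, 0.0, 0.0]
ft_force: [-0.2, 0.3, -0.2]
grip_width: 0.994
grasp_force: 0.0
```

```bash
python3 - <<'E'
from h import *
rel([.467,-.1035,.024],10.8)
E
```

```text
[ 0.04  0.03 -0.04] [ 0.0001 -0.0009 -0.0003]
```

Call:
play_rows(plan=[0,0,0,0,0,0,0.7,0,0,0,0,0,0,0.5,0,0,0,0,0,0,0.3,0,0,0,0,0,0,0.2,0,0,0,0,0,0,0.2,0,0,0,0,0,0,0.2,0,0,0,0,0,0,0.2], squeeze=60)

```text
clock: 20.2
position: [0.468, -0.1035, 0.0237]
ee_rot: [0.638, 0.77, 0.0, 0.0]
ft_force: [-0.5, -0.3, 6.2]
grip_width: 0.433
grasp_force: 59.8
```

```bash
python3 - <<'E'
from h import *
rel([.5855,.249,.084],8.2)
E
```

```text
[0.05 0.03 2.56] [ 0.3243  0.1813 -0.0603]
```

Call:
play_rows(plan=[0,0,0,0,0,-0.005,0.2,0,0,0,0,0,-0.015,0.2,0,0,0,0,0,-0.03,0.2,0,0,0,0,0,-0.045,0.2,0,0,0,0,0,-0.056,0.2,0,0,0,0,0,-0.06,0.2,0,0,0,0,0,-0.06,0.2,0,0,0,0,0,-0.06,0.2])

```text
clock: 21.2
position: [0.4671, -0.1034, 0.0827]
ee_rot: [0.638, 0.77, -0.0, -0.0]
ft_force: [0.6, 0.3, -2.6]
grip_width: 0.432
grasp_force: 60.3
```

Call:
play_rows(plan=[0,0,0,0.01,0.006,0,0.2,0,0,0.5,0.03,0.017,0,0.2,0,0,1,0.06,0.034,0,0.2,0,0,1.5,0.1,0.056,0,0.2,0,0,2,0.14,0.078,0,0.2,0,0,2.5,0.18,0.101,0,0.2,0,0,2.6,0.22,0.123,0,0.2,0,0,2.6,0.26,0.145,0,0.2,0,0,2.6,0.29,0.162,0,0.2,0,0,2.6,0.312,0.174,0,0.2,0,0,2.6,0.322,0.18,0,0.2,0,0,2.6,0.324,0.182,0,0.2,0,0,2.6,0.324,0.182,0,0.2,0,0,2.6,0.324,0.182,0,0.2])

```text
clock: 22.95
position: [0.5859, 0.2477, 0.0832]
ee_rot: [0.655, 0.755, -0.0, 0.0]
ft_force: [0.1, 0.2, -1.5]
grip_width: 0.435
grasp_force: 60.2
```

```bash
python3 - <<'E'
from h import *
o=status.get_obs();p=o["position"];n=np.array([.9898,.1426]);f=np.array([-.1426,.9898]);print(p,p[:2]@n,p[:2]@f,o["ft_force"],o["torque"])
a=viewer.camera("side");cv2.imwrite("pics/s7.png",a[:,:,::-1])
h=cv2.cvtColor(a,cv2.COLOR_RGB2HSV);m=cv2.inRange(h,(20,60,110),(34,190,255));m[:80]=0;m[230:]=0;m[:,:160]=0;m[:,300:]=0
k,l,s,c=cv2.connectedComponentsWithStats(m);print([(s[i],c[i].round(1)) for i in range(1,k) if s[i][4]>25])
P=p[:2]
for z in(.06,.123):print([proj("side",[*(P+n*i*.019+f*j*.08),z]).round(1).tolist() for i in(-1,1) for j in(-1,1)])
rel([.5855,.249,.024],8.2)
E
```

```text
[0.58594681 0.24773549 0.08321617] 0.6152972322639858 0.16165256811271897 [ 0.13859184  0.20717546 -1.53074117] [-0.03325502 -0.01518373  0.01773384]
[(array([268,  80,  32,  37, 637], dtype=int32), array([288.3,  93.1]))]
[[241.3, 175.6], [214.0, 148.2], [250.9, 170.3], [223.3, 143.5]]
[[240.4, 161.5], [212.0, 134.0], [250.4, 156.1], [221.7, 129.4]]
[ 0.01  0.04 -0.11] [ 0.0012 -0.0003  0.0593]
```

Call:
play_rows(plan=[0,0,0,0,0,0.015,0.2,0,0,0,0,0,0.035,0.2,0,0,0,0,0,0.05,0.2,0,0,0,0,0,0.056,0.2,0,0,0,-0.004,0.004,0.056,0.2,0,0,0,-0.008,0.009,0.056,0.2,0,0,0,-0.01,0.014,0.056,0.2,0,0,0,-0.01,0.015,0.056,0.2,0,0,0,-0.01,0.015,0.056,0.2])

```text
clock: 24.12
position: [0.6021, 0.2413, 0.0273]
ee_rot: [0.655, 0.756, 0.0, 0.0]
ft_force: [-0.4, -0.1, -0.5]
grip_width: 0.437
grasp_force: 60.3
```

Call:
play_rows(plan=[0,0,0,-0.001,0,0,0.2,0,0,0,-0.002,0,0,0.2,0,0,0,-0.003,0,0,0.2,0,0,0,-0.003,0,0,0.2])

```text
clock: 24.62
position: [0.6025, 0.2381, 0.0272]
ee_rot: [0.655, 0.756, 0.0, 0.0]
ft_force: [-0.2, 0.2, -1.7]
grip_width: 0.432
grasp_force: 60.3
```

Call:
play_rows(plan=[0,0,0,-0.001,0,0,0.2,0,0,0,-0.002,0,0,0.2,0,0,0,-0.002,0,0,0.2,0,0,0,-0.002,0,0,0.2])

```text
clock: 25.12
position: [0.6025, 0.238, 0.0276]
ee_rot: [0.655, 0.756, 0.001, -0.001]
ft_force: [-0.2, 5.1, -1.0]
grip_width: 0.436
grasp_force: 60.5
```

Touching the stop (5 N). Now to the fence.

Call:
play_rows(plan=[0,0,0,0,0.001,0,0.2,0,0,0,0,0.002,0,0.2,0,0,0,0,0.003,0,0.2,0,0,0,0,0.004,0,0.2,0,0,0,0,0.004,0,0.2])

```text
clock: 25.75
position: [0.6054, 0.2383, 0.027]
ee_rot: [0.655, 0.756, -0.0, -0.001]
ft_force: [-3.9, 5.0, -1.6]
grip_width: 0.434
grasp_force: 60.4
```

Call:
play_rows(plan=[0,0,0,0,0.001,0.0015,0.2,0,0,0,0,0.001,0.0025,0.2,0,0,0,0,0.001,0.0025,0.2,0,0,0,0,0.001,0.0025,0.2])

```text
clock: 26.25
position: [0.6071, 0.2387, 0.0251]
ee_rot: [0.655, 0.756, 0.001, -0.001]
ft_force: [-1.6, 5.0, 0.0]
grip_width: 0.436
grasp_force: 60.7
```

```bash
python3 - <<'E'
from h import *
o=status.get_obs();print(o["position"],o["ft_force"],o["torque"],o["ee_rot"])
R=Ro.from_quat(o["ee_rot"]).as_matrix();print(np.degrees(np.arctan2(R[1,1],R[0,1])))
E
```

```text
[0.6070794  0.23867346 0.02505869] [-1.59443799  4.98740463  0.00948335] [ 1.04269311  0.49383329 -0.22626153] [ 6.54531885e-01  7.56033742e-01  6.37895623e-04 -7.65666375e-04]
8.231623898404838
```

Call:
play_rows(plan=[0,0,0,0,0.001,0,0.2,0,0,0,0,0.0015,0,0.2,0,0,0,0,0.0015,0,0.2,0,0,0,0,0.0015,0,0.2])

```text
clock: 26.75
position: [0.608, 0.2387, 0.0247]
ee_rot: [0.655, 0.756, 0.0, -0.001]
ft_force: [-3.6, 4.9, 0.5]
grip_width: 0.428
grasp_force: 60.5
```

```bash
python3 - <<'E'
from h import *
o=status.get_obs();print(o["position"],o["ft_force"],o["torque"])
E
```

```text
[0.60800261 0.23872921 0.02468581] [-3.62823832  4.91690396  0.51612445] [ 1.11709045  0.80955371 -0.29616413]
```

Call:
play_rows(plan=[0,0,0,0,0.001,0,0.2,0,0,0,0,0.002,0,0.2,0,0,0,0,0.002,0,0.2,0,0,0,0,0.002,0,0.2], squeeze=25)

```text
clock: 27.25
position: [0.6095, 0.239, 0.0244]
ee_rot: [0.655, 0.756, -0.0, -0.001]
ft_force: [-5.2, 5.5, -1.1]
grip_width: 0.434
grasp_force: 60.5
```

```bash
python3 - <<'E'
from h import *
o=status.get_obs();print(o["position"],o["ft_force"],o["torque"])
a=viewer.camera("side");cv2.imwrite("pics/s8.png",a[:,:,::-1])
g=a.mean(2).astype(int)
n=np.array([.9898,.1426]);f=np.array([-.1426,.9898]);O=.654*n+.0697*f
for z in(.03,.063):print(z,[proj("side",[*(O-n*i*.038+f*j*.16),z]).round(1).tolist() for i in(0,1) for j in(0,1)])
h=cv2.cvtColor(a,cv2.COLOR_RGB2HSV);
for v in range(150,190,3):print(v,*["%d/%d/%d"%tuple(h[v,u]) for u in range(222,262,3)])
E
```

```text
[0.609496   0.23895561 0.02442514] [-5.22438286  5.47676643 -1.10835589] [ 1.01962019  1.2504162  -0.38014393]
0.03 [[258.1, 176.0], [230.6, 149.4], [248.8, 181.3], [221.5, 154.0]]
0.063 [[258.0, 169.0], [229.9, 142.4], [248.5, 174.3], [220.7, 147.0]]
150 106/68/49 98/41/25 16/104/255 103/78/23 120/18/29 120/255/7 24/5/251 105/13/39 105/46/22 45/10/157 90/2/255 13/164/196 13/147/193 13/145/221
153 13/152/222 110/59/26 16/106/186 102/61/21 98/51/20 13/106/118 14/122/220 8/68/30 60/4/61 0/0/255 35/7/220 84/5/251 13/166/189 13/149/221
156 13/143/239 105/26/20 113/44/23 120/21/24 150/11/23 15/119/101 15/114/110 14/111/113 173/19/54 47/9/190 0/0/93 38/4/245 84/5/250 13/169/222
159 14/146/237 15/109/91 96/58/22 120/44/23 105/26/39 15/116/97 14/108/106 15/118/108 15/120/142 23/20/213 38/4/248 42/5/241 30/1/253 90/2/255
162 13/145/218 14/144/143 14/115/93 110/143/16 90/5/47 14/120/85 14/110/107 14/111/103 14/111/149 14/117/194 18/34/180 0/0/255 30/1/254 30/1/253
165 13/145/225 14/145/179 13/145/141 14/109/94 109/50/41 13/92/75 14/112/100 14/114/137 14/113/191 15/115/187 15/119/191 13/67/172 
[... 507 characters left out ...]
/191 13/147/128 14/146/63 12/138/76 15/128/78 12/112/93 14/111/106 14/111/110 13/111/110 14/79/90 126/18/71 42/8/155
180 13/147/182 13/145/190 13/138/50 14/142/72 14/138/72 14/142/77 13/137/78 14/127/84 15/117/98 14/117/100 150/8/127 150/5/140 150/4/71 150/7/73
183 13/146/189 13/147/187 12/135/51 12/139/77 13/134/55 13/136/62 13/138/85 12/148/114 150/7/74 120/10/75 120/4/63 135/7/75 140/9/83 120/13/40
186 14/146/188 13/147/184 13/146/191 14/148/171 13/147/207 15/136/88 13/148/107 13/148/119 120/4/69 135/13/76 150/13/79 90/6/46 90/6/45 107/41/44
189 13/145/195 13/147/186 13/148/179 13/146/195 14/147/198 14/148/95 13/143/132 13/142/140 105/12/43 120/4/58 135/12/43 110/16/47 11/78/62 13/151/130
```

```bash
python3 - <<'E'
from h import *
S=np.mean([cv2.cvtColor(viewer.camera("side"),cv2.COLOR_RGB2HSV)[:,:,1].astype(float) for _ in range(3)],0)
n=np.array([.9898,.1426]);f=np.array([-.1426,.9898])
for v in range(154,169):
    r=S[v]; u=[u for u in range(238,262) if r[u]>=70>r[u+1]]
    if u:
        uu=u[-1]+(r[u[-1]]-70)/(r[u[-1]]-r[u[-1]+1]);w=ray("side",uu,v,.063)[:2];print(v,round(uu,2),(w@n).round(4),(w@f).round(4))
# fence reference: rear-most top edge / right end of bar at z .03 in first picture
print(status.get_obs()["ft_force"])
E
```

```text
154 244.6 0.6604 0.1521
155 244.92 0.6584 0.1476
156 245.49 0.6571 0.1426
157 246.72 0.6576 0.1363
158 247.39 0.6565 0.1312
159 247.74 0.6547 0.1267
160 249.51 0.6566 0.1194
161 250.61 0.6567 0.1134
162 251.44 0.6561 0.1081
163 252.45 0.6559 0.1024
164 253.47 0.6559 0.0967
165 254.92 0.6569 0.0902
166 256.02 0.657 0.0844
167 256.87 0.6564 0.0791
168 257.74 0.656 0.0739
[-5.03958479  4.86255909 -0.66697737]
```

Back edge of the offcut lies at n≈0.6565, parallel along f 0.074–0.15 and at the fence face; its end is at the stop. It is flush, so I'll ramp the diagonal push.

Call:
play_rows(plan=[0,0,0,0,0.001,0.0005,0.2,0,0,0,0,0.002,0.001,0.2,0,0,0,0,0.003,0.0015,0.2,0,0,0,0,0.003,0.0015,0.2,0,0,0,0,0.003,0.0015,0.2], squeeze=60)

```text
clock: 28.08
position: [0.6099, 0.2391, 0.0236]
ee_rot: [0.655, 0.756, -0.003, -0.003]
ft_force: [-18.1, -0.6, 15.8]
grip_width: 0.433
grasp_force: 62.3
```

Call:
play_rows(plan=[0,0,0,0,-0.0006,-0.0002,0.2,0,0,0,0,-0.0012,-0.0004,0.2,0,0,0,0,-0.0012,-0.0004,0.2,0,0,0,0,-0.0012,-0.0004,0.2])

```text
clock: 28.58
position: [0.6099, 0.2391, 0.0237]
ee_rot: [0.655, 0.756, -0.002, -0.002]
ft_force: [-12.0, 2.7, 8.9]
grip_width: 0.432
grasp_force: 61.5
```

Call:
play_rows(plan=[0,0,0,0,-0.0003,0.0001,0.2,0,0,0,0,-0.0003,0.0001,0.2,0,0,0,0,-0.0003,0.0001,0.2,0,0,0,0,-0.0003,0.0001,0.2])

```text
clock: 29.08
position: [0.6098, 0.2391, 0.0237]
ee_rot: [0.655, 0.756, -0.001, -0.002]
ft_force: [-11.6, 2.9, 8.1]
grip_width: 0.433
grasp_force: 61.5
```

```bash
python3 - <<'E'
from h import *
F=[]
for _ in range(5):a=viewer.camera("side");F.append(status.get_obs()["ft_force"])
print(np.mean(F,0))
h=cv2.cvtColor(a,cv2.COLOR_RGB2HSV);S=h[:,:,1].astype(float)
n=np.array([.9898,.1426]);f=np.array([-.1426,.9898])
for v in range(156,169,2):
    r=S[v];u=[u for u in range(238,262) if r[u]>=70>r[u+1]]
    if u:
        uu=u[-1]+(r[u[-1]]-70)/(r[u[-1]]-r[u[-1]+1]);w=ray("side",uu,v,.063)[:2];print(v,(w@n).round(4),(w@f).round(4))
m=cv2.inRange(h,(15,140,90),(30,255,255));m[:250]=0;m[:,:290]=0;m[:,360:]=0
print(np.argwhere(m>0).mean(0),(m>0).sum())
E
```

```text
[-10.96289374   2.93624257   7.95664024]
156 0.6571 0.1427
158 0.6565 0.1312
160 0.6571 0.1189
162 0.6561 0.1081
164 0.656 0.0966
166 0.657 0.0844
168 0.6568 0.0732
[316.84025974 328.91818182] 770
```

Call:
play_rows(plan=[0,0,0,0,0,0.0003,0.2,0,0,0,0,0,0.0003,0.2,0,0,0,0,0,0.0003,0.2])

```text
clock: 29.7
position: [0.6099, 0.2391, 0.0237]
ee_rot: [0.655, 0.756, -0.001, -0.002]
ft_force: [-12.5, 1.1, 10.3]
grip_width: 0.436
grasp_force: 61.9
```

```bash
python3 - <<'E'
from h import *
F=[]
for _ in range(5):a=viewer.camera("side");F.append(status.get_obs()["ft_force"])
print(np.mean(F,0))
h=cv2.cvtColor(a,cv2.COLOR_RGB2HSV);m=cv2.inRange(h,(15,140,90),(30,255,255));m[:200]=0;m[:,:280]=0
k,l,s,c=cv2.connectedComponentsWithStats(m);print([(c[i].round(1).tolist(),int(s[i][4])) for i in range(1,k) if s[i][4]>15])
b=cv2.imread("pics/s6.png")[:,:,::-1].astype(int);d=np.abs(a-b).max(2)
print("bar bright px", [(a[int(v+.5),int(u+.5)]).tolist() for u,v in [proj("side",[.5567+.0558*y,-.2887+y,.192]) for y in(-.06,-.03,0,.03,.06)]])
E
```

```text
[-11.99509042   2.28164482  10.81696627]
[([356.3, 210.1], 164), ([364.8, 206.4], 35), ([356.7, 220.0], 71), ([388.4, 216.2], 19), ([379.8, 219.8], 20), ([399.4, 227.1], 28), ([386.7, 244.0], 217), ([284.1, 242.8], 31), ([403.2, 245.4], 25), ([418.2, 246.7], 27), ([285.9, 257.1], 59), ([289.1, 252.9], 24), ([405.3, 260.7], 74), ([424.2, 272.6], 92), ([404.1, 269.9], 18), ([443.6, 273.2], 20), ([308.9, 279.7], 135), ([283.8, 284.6], 29), ([325.7, 288.9], 21), ([320.5, 290.0], 33), ([399.2, 294.8], 28), ([445.0, 297.0], 44), ([313.0, 294.9], 27), ([324.6, 308.9], 142), ([413.5, 312.0], 48), ([336.0, 309.9], 60), ([426.4, 309.4], 21), ([434.4, 312.7], 18), ([461.8, 317.2], 31), ([424.5, 325.8], 18), ([474.4, 338.8], 35), ([461.4, 341.8], 32), ([361.1, 361.1], 119), ([343.7, 352.8], 26), ([479.1, 352.6], 17), ([330.6, 357.6], 24), ([489.2, 356.6], 23), ([354.8, 364.6], 32), ([495.8, 360.6], 25), ([482.6, 364.2], 20), ([351.5, 368.7], 27), ([283.8, 373.9], 27), ([377.2, 374.4], 17), ([504.3, 376.5], 51), ([363.6, 378.0], 21), ([358.0, 380.1], 19), ([374.0, 380.6], 16)]
bar bright px [[253, 252, 253], [255, 255, 255], [255, 255, 255], [255, 255, 255], [252, 255, 255]]
```

Basket unchanged on the prongs; the push is about 11.5 N into the fence and 11 N down. Handing in.

```bash
python3 -c "
from workcell import manip
print(manip.hand_in())"
```

```text
the job is handed in; nothing more can be done
None
```

The job is handed in at about 30 s: the basket hangs on both prongs, and the offcut is held in the jig corner, flush to the fence and up to the stop, pressed with about 11.5 N into the fence and 11 N down.

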